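Lock a swapped thermoshaker block by feel

ROBOT

A 7-joint arm with a two-finger parallel gripper is mounted at the origin on the work surface. World frame = base frame: x ahead of the robot, y to its left, z up, the work surface at z = 0. Lengths are in m, angles in rad, forces in N, time in s.
With the tool pointing down it reaches from about 0.4 to 0.875 m from the base axis. Payload 19.3 kg.
Tool frame: the origin (TCP) lies midway between the tips of the shut fingers; the grasp point (between the pads) lies 19 mm behind it (env.grasp_offset is the distance from the TCP to the grasp point, in m); z points along the fingers, y is the line along which they close (so a half turn about z gives the same grasp; the last joint's range is limited). The gripper opens to 85 mm and grips with 20 to 120 N. Pads are 22 mm wide; open, the fingers measure 114 mm over their backs; the gripper's body (76 mm by 85 mm) begins 54 mm behind the grasp point. The pads swing forward as they close: fully open they stand 13 mm farther back than shut.
Start: joints at [-1.36, 0.521, -0.036, 1.599, 0.021, 1.021, -0.113], TCP at [0.173, 0.601, 0.205] pointing down, gripper open.
Joint ranges: [-2.91, 2.91], [-0.3, 2.13], [-1.5, 1.42], [0.17, 2.43], [-1.26, 4.41], [0.16, 1.93], [-2.52, 2.52]. Speed limits (rad/s): [1.89, 1.89, 2.39, 2.39, 3.01, 3.01, 3.01].

INTERFACE

Orientations are given as a rotation vector (axis times angle).
In Python, from cell import env, camera, camera_info, nets gives the robot as it stands. The module is installed in compiled form; this text tells all that it offers.
- The arm moves only by the tool jog_arm, never from a script. Its argument "moves" is a list of rows, each a list of 6 numbers: the shift along the tool's x, y, z in m, then the turn, a rotation vector about the tool's x, y, z in degrees. In form: [[tx, ty, tz, rx, ry, rz], ...]. A call has 1 to 20 rows; each row is the pose to reach, as a shift and turn from the pose commanded when the call began, along the tool's axes at that moment; what a row does not reach only later rows make up. A row lasts 1/10 s, in which the tool goes at most 50 mm and 8.59 degrees, less where a joint would pass 70% of its speed; a pose out of reach is approached as far as the arm can. A call with a gripper value outside its range is refused whole. "claw" is the opening, from 0 (shut) to 1 (fully open), set as the call begins (left out, the last holds). The fingers move at their own pace and stop on an object; "grip_force" is the grip in N (left out, the last holds). Time passes only in rows, so rows that repeat a pose let the fingers close. It gives the time, the measured TCP pose, the force, the opening and the grip force at its end, in the units of the state.
- env.get_obs(): the state, without advancing time (a new reading comes with each control period).
- camera(name): name is "scene" or "top"; returns the picture (400x640x3 uint8, red, green, blue); there is no depth.
- camera_info(name): a dict with "intrinsics" (3x3 intrinsics, pixels), "T" (4x4, takes a point from camera to world coordinates). Camera axes: x right, y down, z forward; pixel columns grow to the right and rows downward; lengths in m; the calibration is good to about 2 mm. A picture is of the moment at which its call begins. camera_info takes no time and is no camera call.
- env.sign_off(): hands the job in; it is judged then, once.
Trained networks look in the newest picture that a camera, given by its name, has taken for a name from the list of things; names that differ only in an ending like _2 or _b are one class to them, and where a whole thing is asked for, a point or a joint stands for the part that bears it (a point fixed in the world has none). Each returns a list of dicts, best first, with "score" (0 to 1); they miss things now and then, are a little off and sometimes report something else, mostly with a low value. They report only what shows in the picture. A call takes as long as a camera call. They do not tell look-alikes from the thing itself.
- nets.search_frame(target, camera): "at" ([column, row] in pixels, amid what is visible of it).
- nets.tip_of(target, camera): "at" ([column, row] in pixels: a listed point, or the origin of a listed thing).
The state is a dict: "clock": time; "joint_positions": joint angles; "joint_velocities": joint speeds; "effort": joint torques, N m; "tcp_pos": TCP position; "tcp_rot": TCP orientation; "force": force on the tool from outside, world axes, zero at the start; "ft_torque": the same for the moment, N m; "finger_gap": finger opening in m; "gripper_force": force on a finger pad.
Only numpy, scipy, OpenCV 4.12 (cv2) and the standard library are available. Lean on these libraries where they do the work, as an engineer would, in place of code of your own. Each camera call takes 0.05 s, during which the arm holds its last target. There are 200 camera calls.

TASK

The tube block of the thermoshaker has just been swapped and its central locking screw is still slack: take the green T-handled hex key from the stand and feel it into the screw's hidden socket, deep in the brass-lined hole in the middle of the block, leaning on it only lightly while you turn it until it drops fully home. Then tighten the screw clockwise up to its stop, snug but not forced. Finally draw the key out, hang it gently back upright in its own hole in the stand and let go of it, leaving the other key, the tube rack and the tip box where they are.

Things in the scene. Friction and masses are not known exactly. Their poses are not given: they have to be found in the camera images.
- shaker: The thermoshaker, a white bench instrument fixed to the bench: 250 mm (x) x 220 mm (y), housing top 85 mm high, with an empty aluminium tube block (94 x 134 mm, top 120 mm above the bench) with 20 wells standing proud of it. Origin on the bench under the middle of the housing, z up, sloping control panel on its -x side. The block's centre lies at x = +25 mm, y = 0.
- hole (a point): Centre of the mouth of the brass-lined hole in the middle of the block's top, exactly 120 mm above the bench, z up. Its countersink is 30 mm wide at the top and narrows within 6 mm to a straight bore 20.4 mm wide, which centres the key to about 0.4 mm. The flat head of the screw lies 38 mm below the mouth.
- socket (a point): Centre of the floor of the screw's hexagon socket, 48 mm below the hole's mouth: 10 mm deep, 17.4 mm across flats, repeating every 60 degrees. How the hexagon stands differs each time, cannot be seen and follows from no pose or joint value: turn the key under a light push (5 to 10 N) until, within 3 degrees of true, it drops. Pressing or twisting harder before it is fully in chews the socket.
- screw (a joint): Turn of the locking screw in rad, growing clockwise seen from above. Starts slack between 0.3 and 0.9; the hard stop (snug) is at 1.6. It turns against a drag of about 0.065 N m and stays where it is left; at the stop the torque rises steeply, within about 0.1 rad of further turning. 0.15 to 0.3 N m is snug; over 0.5 N m is forcing it.
- stand: White acrylic tool stand fixed to the bench: top plate 70 mm (x) x 194 mm (y), 6 mm thick, its top 110 mm above the bench. Origin on the bench under its middle, z up. The green key hangs in a 25 mm round hole at x = 0, y = +50 mm, the grey key in a 17 mm hole at y = -50 mm, each resting with its collar on the plate.
- key_grip (a point): Centre of the hex key's green handle bar: 84 mm long (this point's x), 20 mm wide (y, grasp across here), 20 mm high; z points up, away from the tip. Exactly 144 mm above the bench while hanging in the stand. Below it a 16 mm thick stem 20 mm long, a collar 33 mm wide and 4 mm thick, and a 95 mm steel hexagon blade, 17 mm across flats, 19.6 mm over corners. Weighs 0.3 to 0.4 kg.
- key_tip (a point): Centre of the flat lower end of the blade, 129 mm straight below the centre of the handle bar.
- key: The green-handled hex key as a whole; same axes as key_grip, origin at the tip.
- small_key_grip (a point): Centre of the grey handle (64 mm long, 14 mm thick) of a smaller 10 mm hex key in the same stand; it does not fit and stays where it is.
- tube_rack: Blue rack, 85 x 195 mm, of ten capped 50 ml tubes, 119 mm high, standing loose on the bench; origin under its middle. To be left alone.
- tip_box: Pipette tip box, yellow below and cream above, 123 x 85 x 84 mm, standing loose on the bench; origin under its middle. To be left alone.
There are look-alikes about, which are no part of the job. What is shaped like the key but pink is not meant.

How it is judged:
On the way, in this order (a step that is already met when the one before it is completed fails the run):
1. the key drops fully into the screw's socket (z of key_tip in the frame of hole below -0.0455 m and horizontal distance between key_tip and hole below 0.002 m), for 0.2 s.
2. the screw is turned clockwise to its stop (value of joint screw above 1.54 rad), for 0.2 s.
At the end, for the whole second after the job is handed in: The screw is at its stop (within 0.06 rad), and the green key hangs at rest, upright within 3 degrees and within 8 mm of where it was, in its own hole of the stand (value of joint screw above 1.54 rad and distance of key_grip from where it was at the start of the episode below 0.008 m and angle between key_grip's own z axis and vertical below 0.06 rad and linear speed of key below 0.02 m/s); the robot touches nothing.
It fails at once if the key is pressed or twisted hard (over 25 N) on the screw before it has dropped fully into the socket (contact force between key and shaker above 25 N and z of key_tip in the frame of hole between -0.0455 and -0.036 m and value of joint screw below 1.5 rad).
It fails at once if the screw is forced (over 110 N between the key and the socket, about 0.5 N m) (contact force between key and shaker above 110 N).
It fails at once if the key is dropped or rammed into the stand (contact force between key and stand above 90 N).
It fails at once if the grey key, the tube rack or the tip box is disturbed (distance of any of small_key_grip, tube_rack, tip_box from where it was at the start of the episode above 0.02 m).
It also fails if it takes over 61 s, if anything falls off the work surface, if the arm or the gripper's body presses on something with over 40 N, if the wrist force passes 120 N, or if a joint passes its speed limit or range.

## Working session

There is one attempt and no reset: what is moved stays moved. The work goes in short steps, Python scripts to look and compute and a tool call to move; the robot and the scene stay as the last step left them, time stands still between calls to the robot, and variables do not carry over. Pictures are saved under pics/ and viewed, at most 10 in all, crops included, and the job is handed in when it is done.

Besides the shell and the picture viewer there is one more tool, called after "Call:" as name([rows], argument=value, ...), one row to a line, values as JSON. jog_arm: Moves the arm, as the interface text tells. Its arguments: {"type":"object","properties":{"moves":{"type":"array","items":{"type":"array","items":{"type":"number"}}},"claw":{"type":"number"},"grip_force":{"type":"number"}},"required":["moves"]}

```bash
mkdir -p pics
cat > h.py <<'E'
import numpy as np, cv2
from cell import env, camera, camera_info, nets
from scipy.spatial.transform import Rotation as R
def ray(cam,px):
    ci=camera_info(cam);K=np.array(ci["intrinsics"]);T=np.array(ci["T"])
    d=T[:3,:3]@np.linalg.inv(K)@np.array([px[0],px[1],1.]);return T[:3,3],d/np.linalg.norm(d)
def atz(cam,px,z):
    o,d=ray(cam,px);return o+d*(z-o[2])/d[2]
def proj(cam,p):
    ci=camera_info(cam);K=np.array(ci["intrinsics"]);T=np.linalg.inv(np.array(ci["T"]))
    q=K@(T[:3,:3]@np.array(p)+T[:3,3]);return q[:2]/q[2]
def shot(cam,name=None):
    im=camera(cam)
    if name: cv2.imwrite("pics/"+name,im[:,:,::-1])
    return im
E
python3 - <<'E'
from h import *
a=shot("scene","s0.png");b=shot("top","t0.png")
cv2.imwrite("pics/both.png",np.vstack([a,b])[:,:,::-1][::1] if 0 else cv2.resize(np.vstack([a,b]),(480,600),interpolation=cv2.INTER_AREA)[:,:,::-1])
for t,z in [("key_grip",.144),("hole",.12),("stand",0),("small_key_grip",.14),("shaker",0)]:
  for c in("scene","top"):
    for d in nets.tip_of(t,c): print(t,c,np.round(d["at"],1),round(d["score"],2),np.round(atz(c,d["at"],z),4))
o=env.get_obs();print({k:np.round(v,3) for k,v in o.items()},env.grasp_offset)
for c in("scene","top"):print(np.round(camera_info(c)["T"],3),camera_info(c)["intrinsics"][0][0])
E
```

```text
key_grip scene [205.5 243.6] 0.85 [ 0.5225 -0.2601  0.144 ]
key_grip scene [144.5 221.9] 0.71 [ 0.3876 -0.3572  0.144 ]
key_grip scene [202.3 190.4] 0.57 [ 0.384  -0.2011  0.144 ]
key_grip scene [254.  197.9] 0.55 [ 0.476 -0.104  0.144]
key_grip top [431.8 206.8] 0.75 [ 0.5431 -0.2668  0.144 ]
key_grip top [408.8 269.1] 0.75 [ 0.3708 -0.2012  0.144 ]
key_grip top [463.2 270.6] 0.71 [ 0.3696 -0.3493  0.144 ]
key_grip top [373.5 232.2] 0.71 [ 0.4696 -0.1047  0.144 ]
hole scene [347.6 175.1] 0.68 [0.537  0.1384 0.12  ]
hole top [288.9 206.2] 0.59 [0.5401 0.1338 0.12  ]
stand scene [201.6 277. ] 0.71 [ 0.5219 -0.3072  0.    ]
stand top [428.7 217.3] 0.82 [ 0.525  -0.2984  0.    ]
small_key_grip scene [164.7 262.3] 0.57 [ 0.5109 -0.3596  0.14  ]
small_key_grip scene [221.  268.9] 0.27 [ 0.5978 -0.2589  0.14  ]
small_key_grip top [462.4 218.3] 0.59 [ 0.5129 -0.3525  0.14  ]
small_key_grip top [430.  218.9] 0.42 [ 0.5096 -0.2624  0.14  ]
shaker scene [336.1 193. ] 0.94 [0.5047 0.1267 0.    ]
shaker top [294.5 218.7] 0.66 [0.5128 0.126  0.    ]
{'clock': np.float64(0.6), 'joint_positions': array([-1.36 ,  0.521, -0.036,  1.599,  0.021,  1.021, -0.113]), 'joint_velocities': array([ 0.   , -0.002,  0.001, -0.   ,  0.   ,  0.   ,  0.001]), 'effort': array([-2.0000e-03, -9.2648e+01,  1.9770e+00, -3.7016e+01,  1.8000e-02,
        2.0000e-03,  0.0000e+00]), 'tcp_pos': array([0.173, 0.601, 0.205]), 'tcp_rot': array([ 0.44 ,  3.111, -0.   ]), 'force': array([-0.178, -0.23 ,  0.028]), 'ft_torque': array([ 0.028, -0.031, -0.064]), 'gripper_force': np.float64(0.0), 'finger_gap': np.float64(0.086)} 0.0187
[[ 0.551  0.711 -0.437  1.07 ]
 [ 0.834 -0.478  0.275 -0.286]
 [-0.014 -0.516 -0.856  1.111]
 [ 0.     0.     0.     1.   ]] 458.02046765499364
[[ 0.019 -0.993  0.119  0.432]
 [-1.    -0.018  0.01   0.036]
 [-0.008 -0.119 -0.993  1.184]
 [ 0.     0.     0.     1.   ]] 374.1845796795595
```

View pics/s0.png

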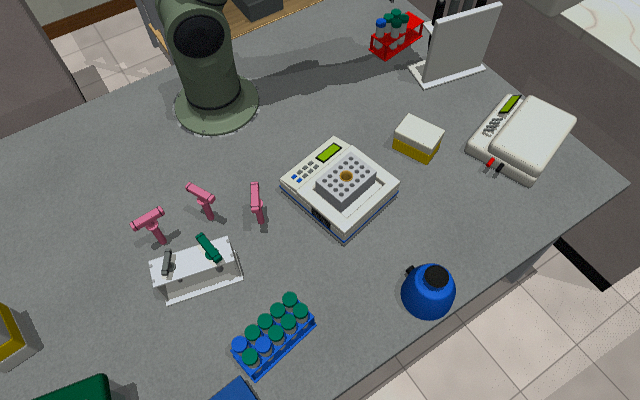

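View pics/t0.png

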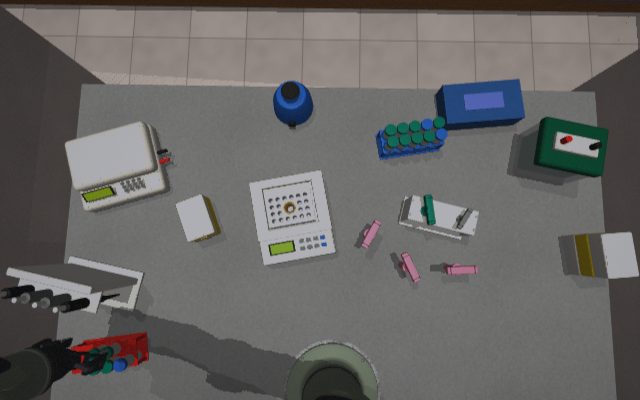

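The scene picture shows these things shaped like the key:
- Green key in the white stand: scene (208,248), top (429,208).
- Pink look-alikes: scene (148,218), (200,195), (257,195).
- Grey key: scene (167,262).

I choose the green one in the stand. Next I take a close crop and fit its pose.

```bash
cat > fit.py <<'E'
from h import *
from scipy.optimize import minimize
def gmask(im,c,r=45):
    hsv=cv2.cvtColor(im,cv2.COLOR_RGB2HSV);m=cv2.inRange(hsv,(70,90,30),(95,255,255))
    k=np.zeros_like(m);cv2.circle(k,tuple(int(v) for v in c),r,255,-1);return m&k
def sil(cam,x,y,yaw,S=8,z=.144):
    c,s=np.cos(yaw),np.sin(yaw);P=[]
    for a in(-.042,.042):
        for b in(-.01,.01):
            for h in(-.01,.01):P.append(proj(cam,[x+c*a-s*b,y+s*a+c*b,z+h]))
    hull=cv2.convexHull(((np.array(P)+.5)*S).astype(np.float32)).astype(np.int32)
    m=np.zeros((400*S//1,640*S),np.uint8);cv2.fillConvexPoly(m,hull,255);return cv2.resize(m,(640,400),interpolation=cv2.INTER_AREA)/255.
E
python3 - <<'E'
from fit import *
a=cv2.imread("pics/s0.png")[:,:,::-1].copy();b=cv2.imread("pics/t0.png")[:,:,::-1].copy()
M={"scene":gmask(a,(208,248)),"top":gmask(b,(429,208))}
def cost(p,cams):return sum(np.abs(sil(c,*p,S=4)-M[c]/255.).sum() for c in cams)
for cams in(["top"],["scene"],["scene","top"]):
    r=min((minimize(cost,[.535,-.263,yw],args=(cams,),method="Nelder-Mead",options=dict(initial_simplex=[[.535,-.263,yw],[.545,-.263,yw],[.535,-.253,yw],[.535,-.263,yw+.3]],maxiter=50)) for yw in(0.,.4)),key=lambda r:r.fun)
    print(cams,r.x.round(4),r.fun,[(M[c]>0).sum() for c in cams])
def brass(im,c,cam):
    hsv=cv2.cvtColor(im,cv2.COLOR_RGB2HSV);m=cv2.inRange(hsv,(12,90,40),(30,255,255));k=np.zeros_like(m);cv2.circle(k,c,14,255,-1);m&=k
    pts=cv2.findNonZero(m);e=cv2.fitEllipse(cv2.convexHull(pts));print(cam,e,atz(cam,e[0],.12).round(4))
brass(a,(347,175),"scene");brass(b,(289,207),"top")
c1=cv2.resize(a[205:305,130:260],None,fx=4,fy=4);c2=cv2.resize(b[170:250,380:490],(520,400));c3=cv2.resize(b[180:240,260:320],(200,200));c4=cv2.resize(a[150:200,320:370],(200,200))
W=np.zeros((600,760,3),np.uint8);W[:300,:390]=cv2.resize(c1,(390,300));W[:300,390:]=cv2.resize(c2,(370,300));W[300:500,:200]=c3;W[300:500,200:400]=c4
cv2.imwrite("pics/crop.png",W[:,:,::-1])
E
```

```text
['top'] [ 0.5349 -0.2582  0.0939] 67.83529411764705 [np.int64(281)]
['scene'] [ 0.5356 -0.2589  0.0957] 65.01960784313725 [np.int64(339)]Traceback (most recent call last):
  File "<stdin>", line 6, in <module>
  File "<stdin>", line 6, in <genexpr>
    res = _minimize_neldermead(fun, x0, args, callback, bounds=bounds,
                               **options)
    fxr = func(xr)
    fx = function(np.copy(x), *(wrapper_args + args))
  File "<stdin>", line 4, in cost
  File "<stdin>", line 4, in <genexpr>
  File "fit.py", line 10, in sil
    for h in(-.01,.01):P.append(proj(cam,[x+c*a-s*b,y+s*a+c*b,z+h]))
                                ~~~~^^^^^^^^^^^^^^^^^^^^^^^^^^^^^^^
  File "h.py", line 10, in proj
    ci=camera_info(cam);K=np.array(ci["intrinsics"]);T=np.linalg.inv(np.array(ci["T"]))
ValueError: time passes only in moves, steps and waits
```

```bash
sed -i 's/^def ray/import functools\ncamera_info=functools.lru_cache(None)(camera_info)\ndef ray/' h.py
python3 - <<'E'
from fit import *
a=cv2.imread("pics/s0.png")[:,:,::-1].copy();b=cv2.imread("pics/t0.png")[:,:,::-1].copy()
M={"scene":gmask(a,(208,248)),"top":gmask(b,(429,208))}
def cost(p,cams):return sum(np.abs(sil(c,*p,S=4)-M[c]/255.).sum() for c in cams)
for cams in(["scene","top"],):
    r=min((minimize(cost,[.535,-.259,yw],args=(cams,),method="Nelder-Mead",options=dict(initial_simplex=[[.535,-.259,yw],[.545,-.26,yw],[.535,-.253,yw],[.535,-.263,yw+.2]],maxiter=50)) for yw in(0.,)),key=lambda r:r.fun)
    print(cams,r.x.round(4),r.fun)
def brass(im,c,cam):
    hsv=cv2.cvtColor(im,cv2.COLOR_RGB2HSV);m=cv2.inRange(hsv,(12,90,40),(30,255,255));k=np.zeros_like(m);cv2.circle(k,c,14,255,-1);m&=k
    pts=cv2.findNonZero(m);e=cv2.fitEllipse(cv2.convexHull(pts));print(cam,e,atz(cam,e[0],.12).round(4))
brass(a,(347,175),"scene");brass(b,(289,207),"top")
c1=cv2.resize(a[205:305,130:260],None,fx=4,fy=4);c2=cv2.resize(b[170:250,380:490],(520,400));c3=cv2.resize(b[180:240,260:320],(200,200));c4=cv2.resize(a[150:200,320:370],(200,200))
W=np.zeros((600,760,3),np.uint8);W[:300,:390]=cv2.resize(c1,(390,300));W[:300,390:]=cv2.resize(c2,(370,300));W[300:500,:200]=c3;W[300:500,200:400]=c4
for i,(c,y0,x0) in enumerate((("scene",205,160),("top",170,390))):
  s=sil(c,*r.x);ov=np.dstack([M[c],M[c]*0,(s*255).astype(np.uint8)])[y0:y0+80,x0:x0+80];W[300:500,400+i*180:580+i*180]=cv2.resize(ov,(180,200))
cv2.imwrite("pics/crop.png",W[:,:,::-1])
E
```

```text
['scene', 'top'] [ 0.5347 -0.2593  0.1044] 138.0392156862745
scene ((345.74053955078125, 175.48214721679688), (10.933202743530273, 12.999847412109375), 91.42709350585938) [0.5352 0.1337 0.12  ]
top ((289.1903076171875, 207.2476806640625), (11.181532859802246, 11.598688125610352), 70.23926544189453) [0.5371 0.1329 0.12  ]
```

View pics/crop.png

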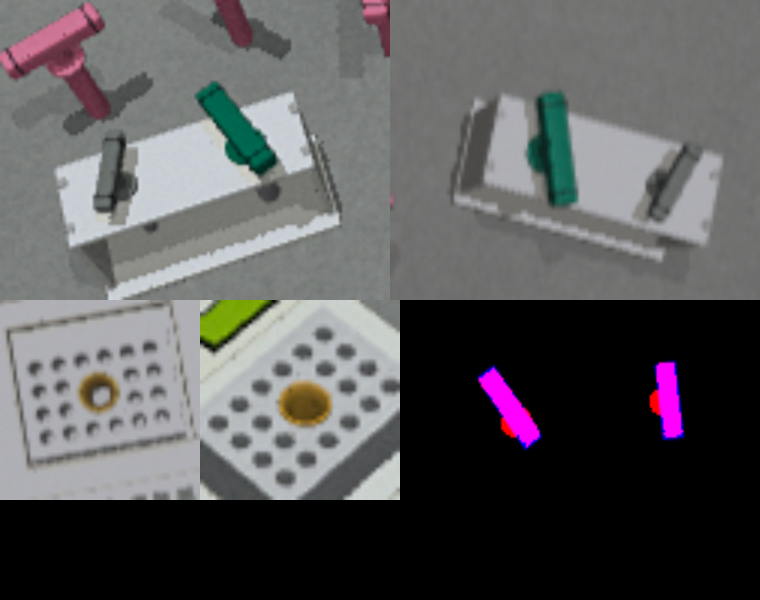

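The crop shows the green handle bar in the stand, and the silhouette fit covers it well at (0.535, -0.259) with yaw 6°. The brass hole is at about (0.536, 0.133).

```bash
cat >> h.py <<'E'
def rel(p,yaw,src=None,rot=None):
    "tool-frame shift (m) and turn (deg) from the present pose to world TCP p with tool y at angle yaw+90deg, pointing down"
    o=env.get_obs();R0=R.from_rotvec(o["tcp_rot"] if rot is None else rot);p0=o["tcp_pos"] if src is None else np.array(src)
    y=np.array([-np.sin(yaw),np.cos(yaw),0]);z=np.array([0,0,-1.]);Rt=R.from_matrix(np.column_stack([np.cross(y,z),y,z]))
    return np.r_[R0.inv().apply(np.array(p)-p0),np.degrees((R0.inv()*Rt).as_rotvec())].round(4)
def st():
    o=env.get_obs();x=R.from_rotvec(o["tcp_rot"]).as_matrix();print("t",round(float(o["clock"]),2),"p",np.round(o["tcp_pos"],4),"yaw_y",np.degrees(np.arctan2(x[1,1],x[0,1])).round(2),"z",x[:,2].round(4),"F",np.round(o["force"],2),"M",np.round(o["ft_torque"],3),"gap",round(float(o["finger_gap"]),4),"q",np.round(o["joint_positions"],3))
E
python3 -c "
from h import *
st()
for p in ([.25,.55,.33],[.5,.13,.33],[.535,-.259,.24]): print(rel(p,.1))"
```

```text
t 0.6 p [0.1732 0.6005 0.2047] yaw_y 73.91 z [ 0. -0. -1.] F [-0.18 -0.23  0.03] M [ 0.028 -0.031 -0.064] gap 0.0856 q [-1.36   0.521 -0.036  1.599  0.021  1.021 -0.113]
[-8.78000e-02 -2.73000e-02 -1.25300e-01 -5.00000e-04  1.10000e-03
 -2.18176e+01]
[-4.44400e-01 -3.61500e-01 -1.25300e-01 -5.00000e-04  1.10000e-03
 -2.18176e+01]
[-5.85800e-01 -7.25600e-01 -3.53000e-02 -5.00000e-04  1.10000e-03
 -2.18176e+01]
```

Call:
jog_arm([
  [-0.05,-0.015,-0.125,0,0,0],
  [-0.088,-0.027,-0.125,0,0,-8],
  [-0.12,-0.06,-0.125,0,0,-14],
  [-0.155,-0.09,-0.125,0,0,-21.8],
  [-0.19,-0.12,-0.125,0,0,-21.8],
  [-0.225,-0.155,-0.125,0,0,-21.8],
  [-0.26,-0.19,-0.125,0,0,-21.8],
  [-0.295,-0.225,-0.125,0,0,-21.8],
  [-0.33,-0.255,-0.125,0,0,-21.8],
  [-0.365,-0.29,-0.125,0,0,-21.8],
  [-0.4,-0.325,-0.125,0,0,-21.8],
  [-0.445,-0.36,-0.125,0,0,-21.8],
  [-0.46,-0.405,-0.125,0,0,-21.8],
  [-0.48,-0.45,-0.125,0,0,-21.8],
  [-0.497,-0.495,-0.125,0,0,-21.8],
  [-0.515,-0.54,-0.125,0,0,-21.8],
  [-0.53,-0.585,-0.125,0,0,-21.8],
  [-0.55,-0.63,-0.115,0,0,-21.8],
  [-0.568,-0.675,-0.1,0,0,-21.8],
  [-0.586,-0.726,-0.08,0,0,-21.8],
], claw=1, grip_force=80)

```text
clock: 2.6
tcp_pos: [0.5335, -0.2359, 0.2936]
tcp_rot: [-0.157, 3.136, -0.001]
force: [1.0, 0.9, 0.4]
finger_gap: 0.0851
gripper_force: 0.0
```

```bash
python3 -c "
from h import *
st();print(rel([.535,-.259,.20],.1),rel([.535,-.259,.123],.1))"
```

```text
t 2.6 p [ 0.5335 -0.2359  0.2936] yaw_y 95.72 z [ 1.5e-03 -4.0e-04 -1.0e+00] F [0.95 0.92 0.43] M [-0.013 -0.089 -0.028] gap 0.0851 q [ 0.062  0.389  0.354  1.616 -0.144  1.161  2.12 ]
[ 0.0009 -0.0231  0.0936 -0.029   0.0808 -0.0089] [ 0.001  -0.023   0.1706 -0.029   0.0808 -0.0089]
```

Call:
jog_arm([
  [0,0,0.03,0,0,0],
  [0,0,0.03,0,0,0],
  [0,0,0.03,0,0,0],
])

```text
clock: 2.9
tcp_pos: [0.5334, -0.233, 0.264]
tcp_rot: [0.158, -3.137, -0.001]
force: [0.1, -0.0, -0.1]
finger_gap: 0.0851
gripper_force: 0.0
```

Run:
```python
from fit import *
st();print(rel([.535,-.259,.123],.1))
a=shot("top");
for d in nets.tip_of("key_grip","top"): print(np.round(d["at"]),d["score"])
cv2.imwrite("pics/c2.png",cv2.resize(a[150:270,360:520],None,fx=4,fy=4)[:,:,::-1])
```

```text
t 2.9 p [ 0.5334 -0.233   0.264 ] yaw_y 95.76 z [-4.e-04  5.e-04 -1.e+00] F [ 0.05 -0.01 -0.12] M [ 0.055 -0.05  -0.012] gap 0.0851 q [ 0.064  0.413  0.346  1.658 -0.154  1.097  2.124]
[ 0.001  -0.0261  0.141   0.0323 -0.0226  0.0284]
[410. 269.] 0.81
[431. 206.] 0.62
[372. 233.] 0.61
[417. 211.] 0.49
```

View pics/c2.png

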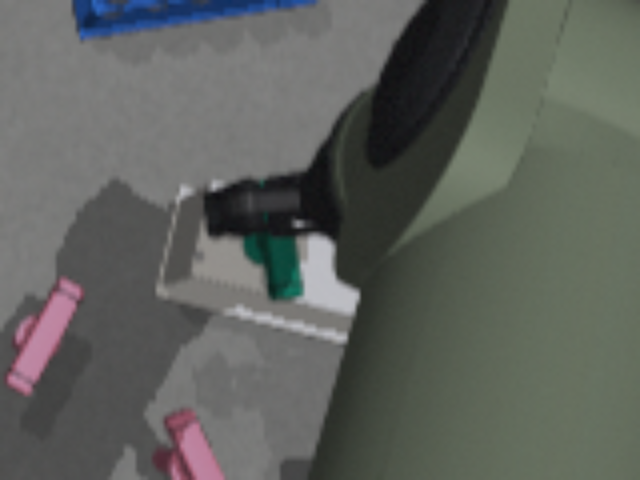

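The gripper stands over the green handle, with the fingers across it around crop (260,205). The arm hides the grey key but is high above it. Now I line up, go down and grip.

Call:
jog_arm([
  [0.001,-0.026,0.02,0,0,0],
  [0.001,-0.026,0.05,0,0,0],
  [0.001,-0.026,0.08,0,0,0],
  [0.001,-0.026,0.11,0,0,0],
  [0.001,-0.026,0.13,0,0,0],
  [0.001,-0.026,0.141,0,0,0],
  [0.001,-0.026,0.141,0,0,0],
  [0.001,-0.026,0.141,0,0,0],
])

```text
clock: 3.8
tcp_pos: [0.5356, -0.2598, 0.1239]
tcp_rot: [-0.157, 3.136, -0.001]
force: [-0.7, -1.2, 0.4]
finger_gap: 0.0856
gripper_force: 0.0
```

Call:
jog_arm([
  [0,0,0,0,0,0],
  [0,0,0,0,0,0],
  [0,0,0,0,0,0],
  [0,0,0,0,0,0],
  [0,0,0,0,0,0],
  [0,0,0,0,0,0],
  [0,0,0,0,0,0],
  [0,0,0,0,0,0],
], claw=0, grip_force=60)

```text
clock: 4.6
tcp_pos: [0.535, -0.2598, 0.1229]
tcp_rot: [-0.156, 3.137, 0.0]
force: [-0.7, 2.7, 7.0]
finger_gap: 0.0174
gripper_force: 58.5
```

```bash
python3 -c "
from h import *
st()"
```

```text
t 4.6 p [ 0.535  -0.2598  0.1229] yaw_y 95.71 z [ 4.e-04  1.e-04 -1.e+00] F [-0.74  2.67  7.02] M [ 0.393  0.383 -0.034] gap 0.0174 q [ 0.148  0.591  0.297  1.769 -0.227  0.814  2.224]
```

Call:
jog_arm([
  [0,0,-0.005,0,0,0],
  [0,0,-0.015,0,0,0],
  [0,0,-0.03,0,0,0],
  [0,0,-0.05,0,0,0],
  [0,0,-0.07,0,0,0],
  [0,0,-0.09,0,0,0],
  [0,0,-0.11,0,0,0],
  [0,0,-0.13,0,0,0],
  [0,0,-0.15,0,0,0],
  [0,0,-0.16,0,0,0],
  [0,0,-0.16,0,0,0],
  [0,0,-0.16,0,0,0],
])

```text
clock: 5.8
tcp_pos: [0.5346, -0.2596, 0.2819]
tcp_rot: [0.157, -3.137, -0.0]
force: [0.1, 0.8, -2.4]
finger_gap: 0.0178
gripper_force: 58.8
```

Run:
```python
from h import *
st();a=shot("scene");b=shot("top")
W=np.hstack([cv2.resize(a[120:320,120:320],(400,400)),cv2.resize(b[140:260,360:480],(400,400))])
cv2.imwrite("pics/c3.png",W[:,:,::-1])
st();print(rel([.5362,.133,.283],.1))
```

```text
t 5.8 p [ 0.5346 -0.2596  0.2819] yaw_y 95.72 z [-7.e-04  3.e-04 -1.e+00] F [ 0.14  0.84 -2.39] M [-0.013  0.018 -0.009] gap 0.0178 q [ 0.102  0.421  0.357  1.602 -0.157  1.148  2.166]
t 5.9 p [ 0.5344 -0.2596  0.2815] yaw_y 95.71 z [-1.4e-03  4.0e-04 -1.0e+00] F [ 0.62 -1.18 -2.39] M [-0.074  0.01  -0.045] gap 0.0174 q [ 0.102  0.421  0.357  1.602 -0.157  1.148  2.166]
[-0.0408  0.3905 -0.0013  0.0338 -0.0798 -0.0233]
```

View pics/c3.png

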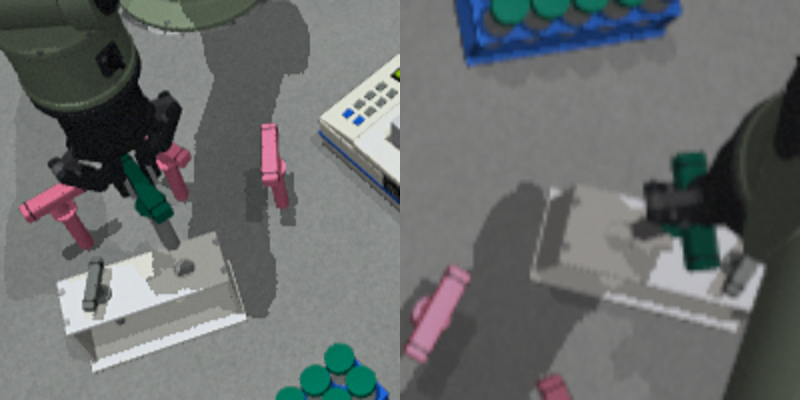

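The key is held upright (scene crop (150,195)). Its tip is clear of the stand hole, which is at crop (185,267). Now I carry it to the bore.

Call:
jog_arm([
  [-0.002,0.02,0,0,0,0],
  [-0.005,0.05,0,0,0,0],
  [-0.009,0.085,0,0,0,0],
  [-0.013,0.12,0,0,0,0],
  [-0.016,0.155,0,0,0,0],
  [-0.02,0.19,0,0,0,0],
  [-0.024,0.225,0,0,0,0],
  [-0.027,0.26,0,0,0,0],
  [-0.031,0.295,0,0,0,0],
  [-0.034,0.33,0,0,0,0],
  [-0.038,0.36,0,0,0,0],
  [-0.04,0.38,0,0,0,0],
  [-0.041,0.3905,0,0,0,0],
  [-0.041,0.3905,0,0,0,0],
  [-0.041,0.3905,0,0,0,0],
])

```text
clock: 7.4
tcp_pos: [0.5368, 0.1316, 0.2822]
tcp_rot: [0.155, -3.137, 0.001]
force: [1.1, -1.0, -1.8]
finger_gap: 0.0173
gripper_force: 58.9
```

Run:
```python
from h import *
st();a=shot("scene");b=shot("top")
W=np.hstack([cv2.resize(a[90:230,270:410],(400,400)),cv2.resize(b[150:250,240:340],(400,400))])
cv2.imwrite("pics/c4.png",W[:,:,::-1])
print(rel([.5362,.133,.233],.1))
```

```text
t 7.4 p [0.5368 0.1316 0.2822] yaw_y 95.66 z [-4.e-04 -8.e-04 -1.e+00] F [ 1.13 -1.05 -1.83] M [-0.021  0.023 -0.007] gap 0.0173 q [-0.517  0.335  0.224  1.704 -0.081  1.112  1.4  ]
[ 0.0005  0.0017  0.0495 -0.0286 -0.0056 -0.1206]
```

View pics/c4.png

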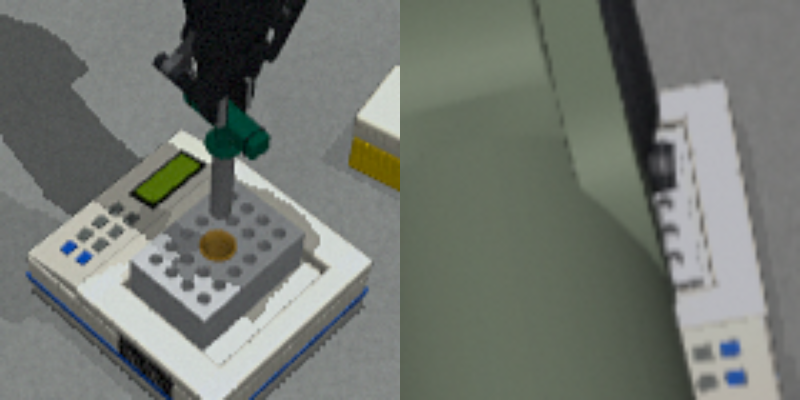

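The key hangs over the brass hole: blade tip at scene crop (222,213), hole at (218,245). I lower it slowly into the countersink and watch the force.

Call:
jog_arm([
  [0.0,0.001,0.02,0,0,0],
  [0.0,0.001,0.04,0,0,0],
  [0.0,0.001,0.05,0,0,0],
  [0.0,0.001,0.053,0,0,0],
  [0.0,0.001,0.056,0,0,0],
  [0.0,0.001,0.058,0,0,0],
  [0.0,0.001,0.06,0,0,0],
  [0.0,0.001,0.06,0,0,0],
])

```text
clock: 8.3
tcp_pos: [0.5367, 0.1338, 0.2226]
tcp_rot: [-0.156, 3.137, 0.0]
force: [-0.1, -1.2, -3.9]
finger_gap: 0.0173
gripper_force: 58.9
```

Run:
```python
from h import *
st();st()
```

```text
t 8.3 p [0.5367 0.1338 0.2226] yaw_y 95.71 z [ 2.e-04  0.e+00 -1.e+00] F [-0.15 -1.19 -3.92] M [-0.16   0.059  0.008] gap 0.0173 q [-0.509  0.394  0.212  1.781 -0.097  0.977  1.412]
t 8.3 p [0.5367 0.1338 0.2226] yaw_y 95.71 z [ 2.e-04  0.e+00 -1.e+00] F [-0.15 -1.19 -3.92] M [-0.16   0.059  0.008] gap 0.0173 q [-0.509  0.394  0.212  1.781 -0.097  0.977  1.412]
```

Call:
jog_arm([
  [0,0,0.002,0,0,0],
  [0,0,0.004,0,0,0],
  [0,0,0.005,0,0,0],
  [0,0,0.005,0,0,0],
])

```text
clock: 8.7
tcp_pos: [0.5365, 0.1338, 0.2173]
tcp_rot: [0.156, -3.137, 0.0]
force: [-0.2, -0.9, -3.8]
finger_gap: 0.0174
gripper_force: 58.8
```

Run:
```python
from h import *
st()
```

```text
t 8.7 p [0.5365 0.1338 0.2173] yaw_y 95.71 z [-4.e-04 -2.e-04 -1.e+00] F [-0.21 -0.92 -3.82] M [-0.295  0.044 -0.034] gap 0.0174 q [-0.508  0.4    0.21   1.787 -0.099  0.966  1.413]
```

Call:
jog_arm([
  [0,-0.0005,0.003,0,0,0],
  [0,-0.0005,0.006,0,0,0],
  [0,-0.0005,0.009,0,0,0],
  [0,-0.0005,0.012,0,0,0],
  [0,-0.0005,0.015,0,0,0],
  [0,-0.0005,0.018,0,0,0],
  [0,-0.0005,0.02,0,0,0],
  [0,-0.0005,0.02,0,0,0],
])

```text
clock: 9.5
tcp_pos: [0.5366, 0.1333, 0.1972]
tcp_rot: [0.156, -3.137, 0.0]
force: [-0.7, -1.4, -3.3]
finger_gap: 0.0175
gripper_force: 58.8
```

Run:
```python
from h import *
st()
```

```text
t 9.5 p [0.5366 0.1333 0.1972] yaw_y 95.71 z [-4.e-04 -2.e-04 -1.e+00] F [-0.74 -1.4  -3.27] M [-0.226  0.137 -0.006] gap 0.0175 q [-0.503  0.423  0.205  1.809 -0.105  0.921  1.419]
```

Call:
jog_arm([
  [0.0003,-0.0004,0.002,0,0,0],
  [0.0003,-0.0004,0.004,0,0,0],
  [0.0003,-0.0004,0.0055,0,0,0],
  [0.0003,-0.0004,0.0065,0,0,0],
  [0.0003,-0.0004,0.0065,0,0,0],
])

```text
clock: 10.0
tcp_pos: [0.5364, 0.1329, 0.1908]
tcp_rot: [0.157, -3.137, 0.0]
force: [-0.0, 0.3, -3.2]
finger_gap: 0.0172
gripper_force: 58.9
```

Call:
jog_arm([
  [0,0,0.0005,0,0,0],
  [0,0,0.0005,0,0,0],
])

```text
clock: 10.2
tcp_pos: [0.5365, 0.133, 0.1905]
tcp_rot: [-0.157, 3.138, -0.0]
force: [-0.0, -0.1, -3.3]
finger_gap: 0.0173
gripper_force: 58.9
```

Call:
jog_arm([
  [0,0,0.0005,0,0,0],
  [0,0,0.0005,0,0,0],
])

```text
clock: 10.4
tcp_pos: [0.5365, 0.1329, 0.19]
tcp_rot: [0.156, -3.138, 0.0]
force: [-0.3, 0.0, -2.3]
finger_gap: 0.0176
gripper_force: 58.9
```

Call:
jog_arm([
  [0,0,0.0004,0,0,0],
  [0,0,0.0004,0,0,0],
])

```text
clock: 10.6
tcp_pos: [0.5366, 0.1329, 0.1897]
tcp_rot: [-0.156, 3.137, 0.0]
force: [-1.1, 0.6, -0.1]
finger_gap: 0.0174
gripper_force: 59.3
```

Call:
jog_arm([
  [0,0,0.0004,0,0,0],
  [0,0,0.0004,0,0,0],
])

```text
clock: 10.8
tcp_pos: [0.5367, 0.1329, 0.1895]
tcp_rot: [-0.156, 3.137, 0.0]
force: [-0.5, -0.3, 5.2]
finger_gap: 0.0175
gripper_force: 59.7
```

Call:
jog_arm([
  [0,0,0,0,0,1.5],
  [0,0,0,0,0,3],
  [0,0,0,0,0,4.5],
  [0,0,0,0,0,6],
  [0,0,0,0,0,6],
])

```text
clock: 11.3
tcp_pos: [0.5365, 0.133, 0.1892]
tcp_rot: [0.01, 3.142, -0.0]
force: [-0.4, -1.7, 3.6]
finger_gap: 0.0175
gripper_force: 59.7
```

Call:
jog_arm([
  [0,0,0,0,0,1.5],
  [0,0,0,0,0,3],
  [0,0,0,0,0,4.5],
  [0,0,0,0,0,6],
  [0,0,0,0,0,6],
])

```text
clock: 11.8
tcp_pos: [0.5363, 0.1329, 0.189]
tcp_rot: [-0.175, -3.136, 0.0]
force: [-0.6, -0.9, -3.3]
finger_gap: 0.0175
gripper_force: 58.9
```

The force fell back to free-hanging, so the key has started to drop. I follow it down gently.

Call:
jog_arm([
  [0,0,0.0004,0,0,0],
  [0,0,0.0008,0,0,0],
  [0,0,0.0008,0,0,0],
])

```text
clock: 12.1
tcp_pos: [0.5364, 0.1329, 0.1883]
tcp_rot: [-0.172, -3.137, 0.0]
force: [-0.1, -1.2, -2.8]
finger_gap: 0.018
gripper_force: 58.9
```

Run:
```python
from h import *
st()
```

```text
t 12.1 p [0.5364 0.1329 0.1883] yaw_y 83.72 z [-2.e-04 -1.e-04 -1.e+00] F [-0.11 -1.2  -2.76] M [-0.235  0.105 -0.052] gap 0.018 q [-0.538  0.437  0.255  1.821 -0.137  0.9    1.24 ]
```

Call:
jog_arm([
  [0,0,0.0005,0,0,0],
  [0,0,0.001,0,0,0],
  [0,0,0.0015,0,0,0],
  [0,0,0.002,0,0,0],
  [0,0,0.002,0,0,0],
])

```text
clock: 12.6
tcp_pos: [0.5365, 0.1329, 0.1863]
tcp_rot: [-0.172, -3.137, 0.0]
force: [0.6, -1.1, -2.2]
finger_gap: 0.0167
gripper_force: 58.9
```

Call:
jog_arm([
  [0,0,0.0005,0,0,0],
  [0,0,0.001,0,0,0],
  [0,0,0.0015,0,0,0],
  [0,0,0.002,0,0,0],
  [0,0,0.002,0,0,0],
])

```text
clock: 13.1
tcp_pos: [0.5364, 0.1329, 0.1843]
tcp_rot: [-0.172, -3.137, 0.0]
force: [-0.1, -1.2, -3.0]
finger_gap: 0.0173
gripper_force: 58.9
```

Call:
jog_arm([
  [0,0,0.0005,0,0,0],
  [0,0,0.001,0,0,0],
  [0,0,0.0015,0,0,0],
  [0,0,0.002,0,0,0],
  [0,0,0.002,0,0,0],
])

```text
clock: 13.6
tcp_pos: [0.5364, 0.1329, 0.1823]
tcp_rot: [-0.172, -3.137, 0.0]
force: [0.2, -1.2, -2.8]
finger_gap: 0.0175
gripper_force: 58.9
```

Run:
```python
from h import *
st()
```

```text
t 13.6 p [0.5364 0.1329 0.1823] yaw_y 83.71 z [-1.e-04 -0.e+00 -1.e+00] F [ 0.17 -1.22 -2.79] M [-0.248  0.13   0.039] gap 0.0175 q [-0.536  0.445  0.253  1.827 -0.139  0.887  1.242]
```

Call:
jog_arm([
  [0,0,0.0005,0,0,0],
  [0,0,0.001,0,0,0],
  [0,0,0.001,0,0,0],
])

```text
clock: 13.9
tcp_pos: [0.5364, 0.1329, 0.1813]
tcp_rot: [-0.172, -3.137, 0.0]
force: [-1.2, -0.1, -3.3]
finger_gap: 0.0176
gripper_force: 58.9
```

Call:
jog_arm([
  [0,0,0.0003,0,0,0],
  [0,0,0.0006,0,0,0],
  [0,0,0.0006,0,0,0],
])

```text
clock: 14.2
tcp_pos: [0.5365, 0.1329, 0.1808]
tcp_rot: [-0.172, -3.137, 0.0]
force: [-0.8, -1.7, -3.1]
finger_gap: 0.0175
gripper_force: 58.9
```

Call:
jog_arm([
  [0,0,0.0003,0,0,0],
  [0,0,0.0006,0,0,0],
  [0,0,0.0006,0,0,0],
])

```text
clock: 14.5
tcp_pos: [0.5365, 0.1329, 0.1802]
tcp_rot: [-0.172, -3.137, 0.0]
force: [-1.0, -0.5, -2.0]
finger_gap: 0.0172
gripper_force: 58.9
```

Run:
```python
from h import *
st()
```

```text
t 14.5 p [0.5365 0.1329 0.1802] yaw_y 83.71 z [-0.e+00 -1.e-04 -1.e+00] F [-1.01 -0.51 -2.02] M [-0.255  0.114 -0.05 ] gap 0.0172 q [-0.535  0.447  0.252  1.829 -0.14   0.882  1.243]
```

Key fully home at TCP z 0.180, which is 10 mm below the head contact. Now I tighten it clockwise.

Call:
jog_arm([
  [0,0,0,0,0,2],
  [0,0,0,0,0,5],
  [0,0,0,0,0,8],
  [0,0,0,0,0,11],
  [0,0,0,0,0,14],
  [0,0,0,0,0,17],
  [0,0,0,0,0,20],
  [0,0,0,0,0,22],
  [0,0,0,0,0,22],
])

```text
clock: 15.4
tcp_pos: [0.5364, 0.133, 0.1802]
tcp_rot: [0.768, 3.046, -0.0]
force: [-0.8, -0.8, -2.1]
finger_gap: 0.0174
gripper_force: 59.0
```

Run:
```python
from h import *
st()
```

```text
t 15.4 p [0.5364 0.133  0.1802] yaw_y 61.68 z [-0.e+00 -1.e-04 -1.e+00] F [-0.75 -0.78 -2.07] M [-0.326  0.257  0.044] gap 0.0174 q [-0.606  0.458  0.35   1.833 -0.197  0.885  0.913]
```

Call:
jog_arm([
  [0,0,0,0,0,2],
  [0,0,0,0,0,4],
  [0,0,0,0,0,6],
  [0,0,0,0,0,8],
  [0,0,0,0,0,10],
  [0,0,0,0,0,12],
  [0,0,0,0,0,12],
])

```text
clock: 16.1
tcp_pos: [0.5365, 0.133, 0.1802]
tcp_rot: [1.085, 2.948, -0.0]
force: [-1.1, -0.6, -2.7]
finger_gap: 0.0176
gripper_force: 59.0
```

Run:
```python
from h import *
st()
```

```text
t 16.1 p [0.5365 0.133  0.1802] yaw_y 49.61 z [ 0.e+00 -1.e-04 -1.e+00] F [-1.12 -0.55 -2.73] M [-0.323  0.347  0.034] gap 0.0176 q [-0.645  0.465  0.405  1.835 -0.23   0.887  0.733]
```

Call:
jog_arm([
  [0,0,0,0,0,2],
  [0,0,0,0,0,4],
  [0,0,0,0,0,4],
])

```text
clock: 16.4
tcp_pos: [0.5365, 0.1329, 0.1802]
tcp_rot: [1.187, 2.909, -0.0]
force: [-0.5, -0.8, -1.9]
finger_gap: 0.0173
gripper_force: 59.0
```

```bash
cat > m.py <<'E'
from h import *
st()
E
python3 m.py
```

```text
t 16.4 p [0.5365 0.1329 0.1802] yaw_y 45.6 z [-0.e+00 -1.e-04 -1.e+00] F [-0.52 -0.76 -1.94] M [-0.272  0.401 -0.013] gap 0.0173 q [-0.657  0.468  0.423  1.835 -0.241  0.889  0.674]
```

Call:
jog_arm([
  [0,0,0,0,0,2],
  [0,0,0,0,0,4],
  [0,0,0,0,0,4],
])

```text
clock: 16.7
tcp_pos: [0.5365, 0.1329, 0.1802]
tcp_rot: [1.288, 2.865, -0.0]
force: [-1.4, -0.8, -2.0]
finger_gap: 0.0173
gripper_force: 59.0
```

```bash
python3 m.py
```

```text
t 16.7 p [0.5365 0.1329 0.1802] yaw_y 41.59 z [ 0.e+00 -1.e-04 -1.e+00] F [-1.38 -0.78 -1.96] M [-0.269  0.436  0.005] gap 0.0173 q [-0.67   0.471  0.441  1.836 -0.252  0.89   0.615]
```

Call:
jog_arm([
  [0.0001,-0.0003,0,0,0,2],
  [0.0001,-0.0003,0,0,0,4],
  [0.0001,-0.0003,0,0,0,4],
])

```text
clock: 17.0
tcp_pos: [0.5362, 0.1329, 0.1802]
tcp_rot: [1.387, 2.819, -0.0]
force: [-1.0, -0.4, -1.5]
finger_gap: 0.0175
gripper_force: 59.0
```

```bash
python3 m.py
```

```text
t 17.0 p [0.5362 0.1329 0.1802] yaw_y 37.59 z [ 0.e+00 -1.e-04 -1.e+00] F [-0.96 -0.37 -1.5 ] M [-0.271  0.366 -0.02 ] gap 0.0175 q [-0.683  0.474  0.46   1.837 -0.263  0.891  0.556]
```

Call:
jog_arm([
  [0.0,-0.0002,0,0,0,2],
  [0.0,-0.0002,0,0,0,4],
  [0,-0.0002,0,0,0,4],
])

```text
clock: 17.3
tcp_pos: [0.536, 0.1327, 0.1802]
tcp_rot: [1.485, 2.769, -0.0]
force: [-1.0, 0.2, -1.2]
finger_gap: 0.0172
gripper_force: 59.0
```

```bash
python3 m.py
```

```text
t 17.3 p [0.536  0.1327 0.1802] yaw_y 33.6 z [ 1.e-04 -0.e+00 -1.e+00] F [-0.99  0.2  -1.22] M [-0.198  0.344  0.086] gap 0.0172 q [-0.696  0.477  0.478  1.838 -0.275  0.892  0.498]
```

Call:
jog_arm([
  [0.0,0,0,0,0,1.5],
  [0.0,0,0,0,0,3],
  [0,0,0,0,0,3],
])

```text
clock: 17.6
tcp_pos: [0.536, 0.1327, 0.1802]
tcp_rot: [1.556, 2.729, -0.0]
force: [-1.2, -0.4, -1.4]
finger_gap: 0.0174
gripper_force: 59.0
```

```bash
python3 m.py
```

```text
t 17.6 p [0.536  0.1327 0.1802] yaw_y 30.63 z [ 1.e-04 -1.e-04 -1.e+00] F [-1.23 -0.43 -1.43] M [-0.188  0.329  0.057] gap 0.0174 q [-0.705  0.479  0.492  1.839 -0.283  0.893  0.454]
```

Call:
jog_arm([
  [0.0,0,0,0,0,2],
  [0.0,0,0,0,0,4],
  [0,0,0,0,0,4],
])

```text
clock: 17.9
tcp_pos: [0.536, 0.1328, 0.1802]
tcp_rot: [1.651, 2.673, -0.0]
force: [-0.8, -0.4, -1.4]
finger_gap: 0.0176
gripper_force: 59.2
```

```bash
python3 m.py
```

```text
t 17.9 p [0.536  0.1328 0.1802] yaw_y 26.61 z [ 0.e+00 -1.e-04 -1.e+00] F [-0.85 -0.41 -1.37] M [-0.188  0.396  0.35 ] gap 0.0176 q [-0.718  0.483  0.511  1.84  -0.295  0.895  0.395]
```

The torque has risen to 0.35 N·m, so the screw is at its stop. I hold, then ease back until the torque is gone.

Call:
jog_arm([
  [0.0,0,0,0,0,-0.3],
  [0.0,0,0,0,0,-0.3],
  [0,0,0,0,0,-0.3],
  [0,0,0,0,0,-1],
  [0,0,0,0,0,-2],
  [0,0,0,0,0,-2],
])

```text
clock: 18.5
tcp_pos: [0.536, 0.1326, 0.1802]
tcp_rot: [-1.6, -2.704, -0.0]
force: [-0.9, 0.1, -2.1]
finger_gap: 0.0172
gripper_force: 59.0
```

```bash
python3 m.py
```

```text
t 18.5 p [0.536  0.1326 0.1802] yaw_y 28.76 z [-0.e+00  1.e-04 -1.e+00] F [-0.94  0.09 -2.07] M [-0.121  0.361  0.01 ] gap 0.0172 q [-0.711  0.481  0.5    1.839 -0.289  0.894  0.427]
```

Call:
jog_arm([
  [0,0,-0.003,0,0,0],
  [0,0,-0.008,0,0,0],
  [0,0,-0.014,0,0,0],
  [0,0,-0.024,0,0,0],
  [0,0,-0.036,0,0,0],
  [0,0,-0.05,0,0,0],
  [0,0,-0.065,0,0,0],
  [0,0,-0.085,0,0,0],
  [0,0,-0.1,0,0,0],
  [0,0,-0.102,0,0,0],
  [0,0,-0.102,0,0,0],
])

```text
clock: 19.6
tcp_pos: [0.5362, 0.1328, 0.2828]
tcp_rot: [1.601, 2.702, 0.002]
force: [-0.2, 0.8, -2.8]
finger_gap: 0.0173
gripper_force: 60.9
```

Run:
```python
from h import *
st()
print(rel([.535,-.2598,.2825],.1))
```

```text
t 19.6 p [0.5362 0.1328 0.2828] yaw_y 28.71 z [ 1.1e-03  7.0e-04 -1.0e+00] F [-0.24  0.79 -2.78] M [0.018 0.033 0.034] gap 0.0173 q [-0.759  0.368  0.554  1.717 -0.213  1.116  0.36 ]
[-3.43700e-01 -1.89700e-01 -0.00000e+00  6.77000e-02  3.92000e-02
 -6.70152e+01]
```

Call:
jog_arm([
  [-0.012,-0.007,0,0,0,-3],
  [-0.036,-0.02,0,0,0,-8],
  [-0.066,-0.036,0,0,0,-14],
  [-0.096,-0.053,0,0,0,-20],
  [-0.126,-0.07,0,0,0,-26],
  [-0.156,-0.086,0,0,0,-32],
  [-0.186,-0.103,0,0,0,-38],
  [-0.216,-0.119,0,0,0,-44],
  [-0.246,-0.136,0,0,0,-50],
  [-0.276,-0.152,0,0,0,-56],
  [-0.306,-0.169,0,0,0,-62],
  [-0.326,-0.18,0,0,0,-65],
  [-0.338,-0.1865,0,0,0,-67],
  [-0.3437,-0.1897,0,0,0,-67],
  [-0.3437,-0.1897,0,0,0,-67],
  [-0.3437,-0.1897,0,0,0,-67],
])

```text
clock: 21.2
tcp_pos: [0.5349, -0.2589, 0.2819]
tcp_rot: [0.156, -3.137, -0.001]
force: [0.3, 0.1, -2.6]
finger_gap: 0.0176
gripper_force: 60.9
```

Run:
```python
from h import *
st();a=shot("scene");b=shot("top")
W=np.hstack([cv2.resize(a[120:320,120:320],(400,400)),cv2.resize(b[140:260,360:480],(400,400))])
cv2.imwrite("pics/c5.png",W[:,:,::-1])
print(rel([.535,-.2598,.23],.1))
```

```text
t 21.2 p [ 0.5349 -0.2589  0.2819] yaw_y 95.7 z [-4.e-04  6.e-04 -1.e+00] F [ 0.31  0.1  -2.63] M [0.062 0.024 0.049] gap 0.0176 q [ 0.069  0.426  0.404  1.604 -0.179  1.149  2.185]
[ 0.0001 -0.001   0.0521  0.0214 -0.0008  0.0208]
```

View pics/c5.png

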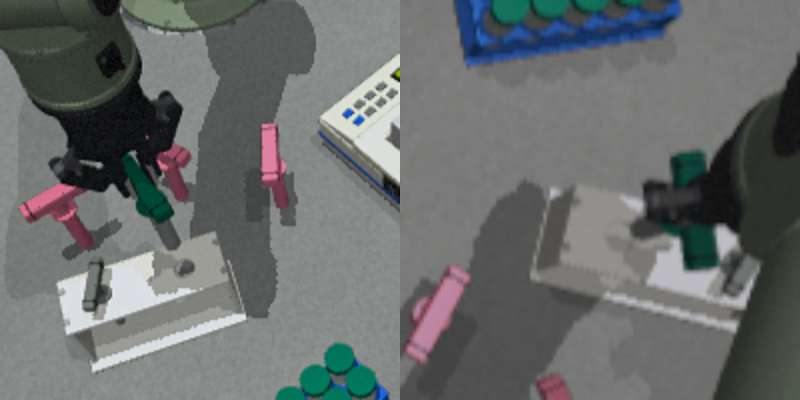

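The picture matches the one after the lift: key over its own hole at crop (185,267), grey key untouched at (95,285). I lower it into the plate and check the force.

Call:
jog_arm([
  [0.0,-0.0009,0.02,0,0,0],
  [0.0,-0.0009,0.04,0,0,0],
  [0.0,-0.0009,0.055,0,0,0],
  [0.0,-0.0009,0.062,0,0,0],
  [0.0,-0.0009,0.067,0,0,0],
  [0.0,-0.0009,0.072,0,0,0],
  [0.0,-0.0009,0.077,0,0,0],
  [0.0,-0.0009,0.08,0,0,0],
  [0.0,-0.0009,0.08,0,0,0],
])

```text
clock: 22.2
tcp_pos: [0.5348, -0.2608, 0.202]
tcp_rot: [0.156, -3.137, -0.0]
force: [0.3, -0.4, -2.2]
finger_gap: 0.0174
gripper_force: 60.8
```

```bash
python3 m.py
```

```text
t 22.2 p [ 0.5348 -0.2608  0.202 ] yaw_y 95.71 z [-2.e-04  1.e-04 -1.e+00] F [ 0.31 -0.43 -2.23] M [0.001 0.028 0.006] gap 0.0174 q [ 0.093  0.503  0.377  1.7   -0.216  0.98   2.219]
```

In the hole with no contact. I continue down, shifting y by +1 mm, to about 3 mm above seating.

Call:
jog_arm([
  [0.0,0.0008,0.01,0,0,0],
  [0.0,0.0008,0.022,0,0,0],
  [0.0,0.0008,0.036,0,0,0],
  [0.0,0.0008,0.05,0,0,0],
  [0.0,0.0008,0.062,0,0,0],
  [0.0,0.0008,0.07,0,0,0],
  [0.0,0.0008,0.074,0,0,0],
  [0.0,0.0008,0.076,0,0,0],
  [0.0,0.0008,0.076,0,0,0],
])

```text
clock: 23.1
tcp_pos: [0.5349, -0.26, 0.1263]
tcp_rot: [-0.157, 3.138, -0.0]
force: [1.2, 0.4, -2.6]
finger_gap: 0.0173
gripper_force: 60.9
```

Call:
jog_arm([
  [0,0,0.001,0,0,0],
  [0,0,0.002,0,0,0],
  [0,0,0.0025,0,0,0],
  [0,0,0.0025,0,0,0],
])

```text
clock: 23.5
tcp_pos: [0.5348, -0.26, 0.1238]
tcp_rot: [-0.156, 3.138, -0.0]
force: [-0.1, 0.7, -4.5]
finger_gap: 0.0173
gripper_force: 60.9
```

```bash
python3 m.py
```

```text
t 23.5 p [ 0.5348 -0.26    0.1238] yaw_y 95.71 z [ 1.e-04 -0.e+00 -1.e+00] F [-0.06  0.67 -4.46] M [-0.009  0.008  0.005] gap 0.0173 q [ 0.12   0.596  0.339  1.77  -0.259  0.819  2.253]
```

Call:
jog_arm([
  [0,0,0.0004,0,0,0],
  [0,0,0.0008,0,0,0],
  [0,0,0.0008,0,0,0],
])

```text
clock: 23.8
tcp_pos: [0.5349, -0.26, 0.1231]
tcp_rot: [-0.157, 3.137, -0.0]
force: [0.1, 0.7, 0.1]
finger_gap: 0.0178
gripper_force: 61.2
```

Call:
jog_arm([
  [0,0,0.0003,0,0,0],
  [0,0,0.0003,0,0,0],
])

```text
clock: 24.0
tcp_pos: [0.5349, -0.26, 0.123]
tcp_rot: [-0.156, 3.137, 0.0]
force: [-1.3, 2.6, 4.9]
finger_gap: 0.0175
gripper_force: 61.8
```

Seated. I let go and rise.

Call:
jog_arm([
  [0,0,0,0,0,0],
  [0,0,0,0,0,0],
  [0,0,0,0,0,0],
  [0,0,0,0,0,0],
  [0,0,0,0,0,0],
  [0,0,0,0,0,0],
  [0,0,-0.01,0,0,0],
  [0,0,-0.03,0,0,0],
  [0,0,-0.06,0,0,0],
  [0,0,-0.1,0,0,0],
  [0,0,-0.14,0,0,0],
  [0,0,-0.16,0,0,0],
  [0,0.06,-0.16,0,0,0],
  [0,0.1,-0.16,0,0,0],
  [0,0.15,-0.16,0,0,0],
  [0,0.2,-0.16,0,0,0],
  [0,0.25,-0.16,0,0,0],
  [0,0.25,-0.16,0,0,0],
  [0,0.25,-0.16,0,0,0],
], claw=1)

```text
clock: 25.9
tcp_pos: [0.5099, -0.0103, 0.2834]
tcp_rot: [-0.16, 3.137, 0.0]
force: [-0.2, -0.4, -0.5]
finger_gap: 0.0856
gripper_force: 0.0
```

Run:
```python
from fit import *
st();a=shot("scene");b=shot("top")
cv2.imwrite("pics/s9.png",a[:,:,::-1])
W=np.hstack([cv2.resize(a[170:320,120:270],(400,400)),cv2.resize(b[140:260,360:480],(400,400))])
cv2.imwrite("pics/c6.png",W[:,:,::-1])
M={"scene":gmask(a,(208,248))}
f=lambda p:np.abs(sil("scene",*p,S=4)-M["scene"]/255.).sum()
r=minimize(f,[.535,-.259,.1],method="Nelder-Mead",options=dict(initial_simplex=[[.535,-.259,.1],[.545,-.26,.1],[.535,-.253,.1],[.535,-.263,.3]],maxiter=50));print(r.x.round(4),r.fun)
```

```text
t 25.9 p [ 0.5099 -0.0103  0.2834] yaw_y 95.84 z [ 8.e-04  1.e-04 -1.e+00] F [-0.21 -0.41 -0.46] M [-0.022 -0.    -0.008] gap 0.0856 q [-0.365  0.263  0.335  1.811 -0.097  1.082  1.678]
[ 0.5332 -0.2598  0.1034] 64.08627450980393
```

View pics/c6.png

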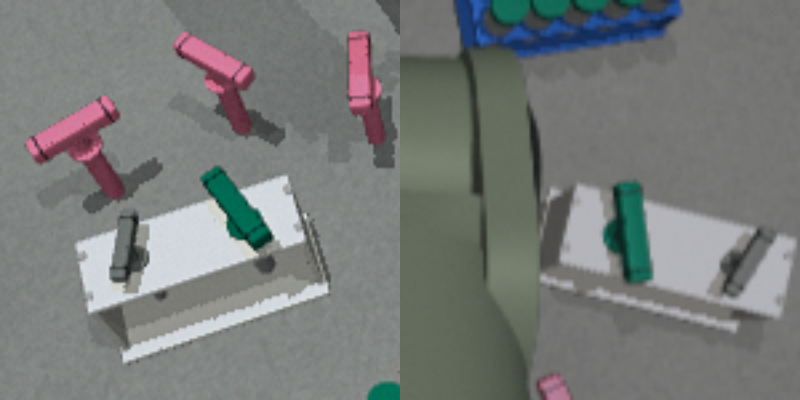

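The green key hangs upright in its own hole, at crop (238,208). It is about 2 mm from its starting place, the grey key is untouched, and the gripper is clear.

```bash
python3 -c "
from cell import env
print(env.sign_off())"
```

```text
the job is handed in; nothing more can be done
None
```

The job is handed in at about 26 s on the robot's clock: the green key dropped fully into the socket, the screw was tightened to its stop (torque reached about 0.35 N·m, just above the 0.15–0.3 snug range but under the 0.5 limit), and the key hangs back in its own hole about 2 mm from where it started; the hand-in call gave no verdict.

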